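# Lay the tea tray

## Robot

A 6-joint arm with a two-finger parallel gripper is mounted at the origin on the work surface; the furniture and walls round the work are solid. World frame = base frame: x ahead of the robot, y to its left, z up, the work surface at z = 0. Lengths are in mm, angles in rad, forces in N, time in s.
With the tool pointing down it reaches from about 300 to 775 mm from the base axis. Payload 14.6 kg.
Tool frame: the origin (TCP) lies on the centre line of the jaws, within the pads' length; the fingertips stand 8 mm ahead of it and the grasp point (between the pads) lies 11 mm behind it; z points along the fingers, y is the line along which they close (so a half turn about z gives the same grasp; the last joint's range is limited). The gripper opens to 94 mm and grips with 3 to 60 N. Pads are 16 mm wide; open, the fingers measure 119 mm over their backs; the gripper's body (75 mm by 177 mm) begins 78 mm behind the grasp point.
Start: joints at [-1.397, 0.3, 1.521, -0, 1.321, -0.067], TCP at [131.157, -534.123, 213.446] pointing down, gripper open.
Joint ranges: [-3.03, 3.03], [-0.79, 2.21], [0.23, 2.52], [-1.04, 4.18], [0, 3.07], [-2.55, 2.55]. Speed limits (rad/s): [2.22, 2.22, 2.57, 3.14, 3.14, 3.14].

## Interface

Orientations are given as [roll, pitch, yaw] about the fixed x, y, z axes, in that order (R = Rz(yaw) Ry(pitch) Rx(roll)).
In Python, from cell import manip gives the robot as it stands.
- The arm moves only by the tool jog_arm, never from a script. Its argument "rows" is one flat list of numbers, 7 for each row, row after row: the shift along the world's x, y, z in cm, then the turn, a rotation vector about the world's x, y, z in rad, then the closure, from 0 (fully open) to 1 (shut). In form: [dx, dy, dz, rx, ry, rz, fingers, dx, dy, dz, rx, ry, rz, fingers, ...]. A call has 1 to 20 rows; each row shifts and turns the commanded pose from where the row before left it; what a row does not reach is not made up. A row lasts 1/12 s, in which the tool goes at most 41.7 mm and 7.16 degrees, less where a joint would pass 70% of its speed; a pose out of reach is approached as far as the arm can. A call with a gripper value outside its range is refused whole. The fingers move at their own pace and stop on an object; "newtons" is the grip in N (left out, the last holds). Time passes only in rows, so rows that do not move let the fingers close. It gives the time, the measured TCP pose, the force, the opening and the grip force at its end, in the units of the state.
- manip.read_state(): the state, without advancing time (a new reading comes with each control period).
- manip.camera(name): name is "scene" or "top" or "wrist"; returns (picture, depth): 480x640x3 uint8, blue, green, red; 480x640 float32, mm along the optical axis (not along the pixel's ray), 0 where there is no reading.
- manip.camera_model(name): a dict with "K" (3x3 intrinsics, pixels), "R" (3x3) and "t" (3): a world point X has camera coordinates R X + t. Camera axes: x right, y down, z forward; pixel columns grow to the right and rows downward; lengths in mm; the calibration is good to about 2 mm. The wrist camera is an equidistant fisheye: a pixel r from the principal point sees the ray r / f radians off the axis. A picture is of the moment at which its call begins: read the wrist's pose just before it. camera_model takes no time and is no camera call; for the wrist camera it gives the pose at the moment of the call.
- manip.sign_off(): hands the job in; it is judged then, once.
The state is a dict: "clock": time; "joints": joint angles; "qd": joint speeds; "effort": joint torques, N m; "eef_pos": TCP position; "eef_rot": TCP orientation; "wrist_force": force on the tool from outside, world axes, zero at the start; "moment": the same for the moment, N m; "finger_gap": finger opening in mm; "finger_force": force on a finger pad.
Only numpy, scipy, OpenCV 4.12 (cv2) and the standard library are available. Lean on these libraries where they do the work, as an engineer would, in place of code of your own. Each camera call takes 0.05 s, during which the arm holds its last target. There are 200 camera calls.

## Task

Lay the round tea tray: put the tea box, the honey jar, the slim spice jar and the lemon each in its own holder on it - the box in the square well, the honey jar in the larger ring, the spice jar in the smaller ring, the lemon in the white dish. Set them down rather than dropping them, so that each sits right down in its holder, box and jars upright, and leave the pepper mill and the striped mug standing where they are.

Things in the scene. Friction and masses are not known exactly. Their poses are not given: they have to be found in the camera images.
- tea_box: Upright cardboard box of tea with a square base, 63 x 63 mm, 102 mm tall, stiff, 70 g. Origin: centre of its underside; z up, x and y square to its sides.
- honey_jar: Round glass jar of honey with a broad black screw lid, 94 mm tall. The lid (63 mm across) spans 83 to 94 mm above the base, the glass below it is 60 mm across; 0.33 kg. Origin: centre of its underside, z up.
- spice_jar: Slim round glass spice jar with a green screw cap, 106 mm tall. The cap (45 mm across) spans 85 to 106 mm above the base, the glass is 44 mm across; 0.11 kg. Origin: centre of its underside, z up.
- lemon_center (a point): Yellow lemon lying on its side, 73 mm long, 56 mm wide, 57 mm high, 0.11 kg. The point is the middle of the lemon, 28 mm above what it lies on; x runs along its length, z up at the start.
- square_holder: Fixed on the round dark wooden tray (257 mm across, its floor 14 mm and its lip 22 mm above the table). Pale wooden holder with a square well for the tea box: well 71.5 x 71.5 mm, wall 4.5 mm thick, 20 mm tall. Origin: centre of its underside, on the tray's floor; the bottom of the well is 3 mm above it. x and y square to the walls.
- large_round_holder: Fixed on the same tray. The four holders stand 73 mm from its centre, 90 degrees apart (103 mm between neighbours), in any order. The larger of the two pale wooden rings, for the honey jar: well 72 mm across, wall 4.5 mm thick, 20 mm tall. Origin: centre of its underside; the bottom of the well is 3 mm above it.
- small_round_holder: Fixed on the same tray. The smaller of the two pale wooden rings, for the spice jar: well 55 mm across, wall 4.5 mm thick, 20 mm tall. Origin: centre of its underside; the bottom of the well is 3 mm above it.
- lemon_dish: Fixed on the same tray. Small round white china dish for the lemon, 76 mm across the rim, 20 mm tall. Origin: centre of its underside. A lemon lying in it has its middle about 38 mm above the origin and may lie in any direction.
- mill_1: Bystander: turned wooden pepper mill, 58 mm across, 170 mm tall. Origin: centre of its underside, z up.
- mug_1: Bystander: striped china mug, 84 mm across, 98 mm tall, with a handle. Origin: centre of its underside (handle included), z up.
Mind the look-alikes: they are no part of the job. Leave any purple or red look-alike of the spice_jar alone.

How it is judged:
By the outcome, as a careful person would: the job done as asked, in the order asked, and still so for the second after the job is handed in, with the robot touching nothing.
It also fails if it takes over 115 s, if anything falls off the work surface, if the arm or the gripper's body presses on something with over 40 N, if the wrist force passes 120 N, or if a joint passes its speed limit or range.

## Working session

There is one attempt and no reset: what is moved stays moved. The work goes in short steps, Python scripts to look and compute and a tool call to move; the robot and the scene stay as the last step left them, time stands still between calls to the robot, and variables do not carry over. Pictures are saved under pics/ and viewed, at most 15 in all, crops included, and the job is handed in when it is done.

Besides the shell and the picture viewer there is one more tool, called after "Request:" in YAML: its name, and indented under it one key for each argument. jog_arm: Moves the arm, as the interface text tells. Its arguments: {"type":"object","properties":{"rows":{"type":"array"},"newtons":{"type":"number"}},"required":["rows"]}

```bash
ls; mkdir -p pics
python3 - <<'E'
from cell import manip
import cv2,numpy as np
print(manip.read_state())
for n in("scene","top"):
    p,d=manip.camera(n); cv2.imwrite(f"pics/{n}0.png",p); np.save(f"pics/{n}0.npy",d)
    print(n,manip.camera_model(n))
E
```

```text
pics
{'clock': 0.0, 'joints': array([-1.39661152e+00,  3.00492972e-01,  1.52157679e+00, -1.53104567e-05,
        1.32069329e+00, -6.66109046e-02]), 'qd': array([ 0.00012451, -0.00182073, -0.00118102, -0.0009519 ,  0.00041392,
        0.00086066]), 'effort': array([ 1.67595554e-04, -5.31812382e+01, -3.52732265e+01,  7.07774330e-02,
        2.44353869e-02, -1.44768687e-04]), 'eef_pos': array([ 131.1054671 , -533.88717076,  212.87614391]), 'eef_rot': array([-3.14042387e+00, -6.31062683e-05,  2.40799468e-01]), 'wrist_force': array([-1.12334255,  0.31306285,  0.37347421]), 'moment': array([ 0.02405988,  0.00830761, -0.05983267]), 'finger_force': 0.0, 'finger_gap': 94.1045747602128}
scene {'K': array([[480.33298715,   0.        , 320.20640595],
       [  0.        , 480.33298715, 235.9090214 ],
       [  0.        ,   0.        ,   1.        ]]), 'R': array([[-0.79436978, -0.60713107, -0.0191968 ],
       [-0.37873677,  0.51975191, -0.7657783 ],
       [ 0.47490537, -0.60104061, -0.64281807]]), 't': array([ 344.30551176,  223.86948338, 1035.23949063])}
top {'K': array([[558.65164403,   0.        , 324.3197847 ],
       [  0.        , 558.65164403, 239.55457009],
       [  0.        ,   0.        ,   1.        ]]), 'R': array([[-0.01606547, -0.99981075,  0.01097098],
       [-0.99843659,  0.01545395, -0.05371738],
       [ 0.05353767, -0.01181682, -0.99849591]]), 't': array([ -21.62160688,  472.22183729, 1432.2978353 ])}
```

View pics/top0.png

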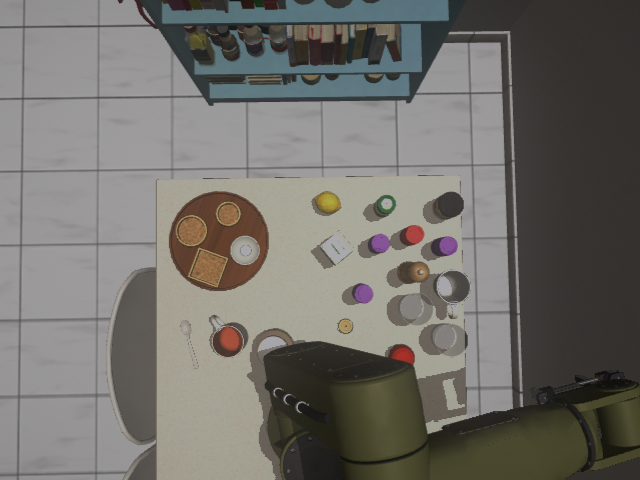

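View pics/scene0.png

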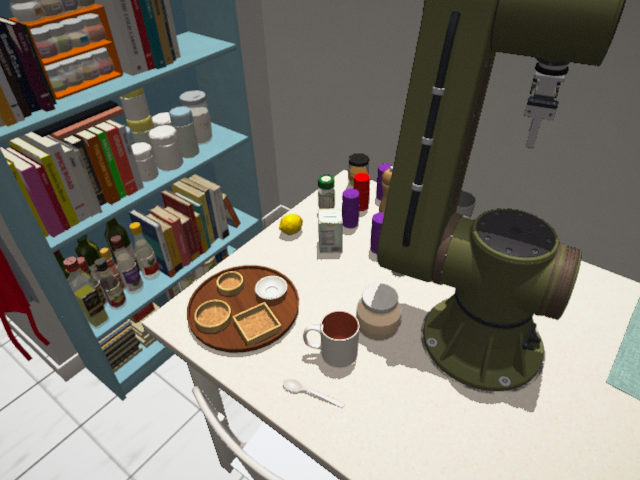

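The top view shows the tray at (219,241), lemon (328,203), tea box (337,249), green-capped jar (386,205) and black-lidded jar (450,205). The look-alikes are purple caps at (379,243), (447,246) and (363,293), and red caps at (413,235) and (402,357). Only the jar at (386,205) has a green cap. The mill is at (415,271) and mugs are at (228,340) and (452,287). I'll measure these and confirm in a crop.

```bash
cat > h.py <<'E'
import cv2,numpy as np
from cell import manip
def ray(n,uv,z,m=None):
    m=m or manip.camera_model(n); K,R,t=m["K"],m["R"],m["t"]
    c=-R.T@t; d=R.T@np.array([(uv[0]-K[0,2])/K[0,0],(uv[1]-K[1,2])/K[1,1],1.])
    return c+d*(z-c[2])/d[2]
def fish(px,m,z):
    K,R,t=m["K"],m["R"],m["t"]; v=np.array([(px[0]-K[0,2])/K[0,0],(px[1]-K[1,2])/K[1,1]])
    r=np.linalg.norm(v); d=np.array([*(np.sin(r)*v/max(r,1e-9)),np.cos(r)]); c=-R.T@t; d=R.T@d
    return c+d*(z-c[2])/d[2]
def blob(mask,near):
    cs,_=cv2.findContours(mask.astype(np.uint8),cv2.RETR_EXTERNAL,cv2.CHAIN_APPROX_NONE)
    cs=[c for c in cs if cv2.contourArea(c)>20]
    return min(cs,key=lambda c:np.hypot(*(np.array(cv2.minEnclosingCircle(c)[0])-near)))
def pts(n,d):
    m=manip.camera_model(n);K,R,t=m["K"],m["R"],m["t"]
    v,u=np.mgrid[:480,:640]; X=np.stack([(u-K[0,2])/K[0,0]*d,(v-K[1,2])/K[1,1]*d,d],-1)
    return (X-t)@R
E
python3 - <<'E'
from h import *
p=cv2.imread("pics/top0.png"); d=np.load("pics/top0.npy"); P=pts("top",d); Z=P[...,2]
hsv=cv2.cvtColor(p,cv2.COLOR_BGR2HSV);H,S,V=cv2.split(hsv)
def rep(name,uv,zlo,zhi):
    m=(Z>zlo)&(Z<zhi)&(d>0); c=blob(m,uv); k=np.zeros((480,640),np.uint8); cv2.drawContours(k,[c],-1,1,-1); k=(k>0)&m
    q=P[k]; e=cv2.minAreaRect(q[:,:2].astype(np.float32)); print(name,"med",q.mean(0).round(1),"rect",np.round(e[0],1),np.round(e[1],1),round(e[2],1),k.sum())
rep("lemon",(328,203),25,70); rep("box",(337,249),92,110); rep("spice",(386,205),96,115); rep("honey",(450,205),84,104)
rep("mill",(413,271),60,190); rep("mugR",(452,287),60,110); rep("mugL",(228,340),60,110)
for n,uv in dict(pur1=(379,243),pur2=(447,246),pur3=(363,293),red=(413,235),red2=(402,357),g1=(411,310),g2=(445,338)).items(): rep(n,uv,40,150)
for n,uv in dict(sq=(208,267),L=(191,231),S=(228,214),dish=(245,250)).items(): print(n,ray("top",uv,34)[:2].round(1))
c=blob((S>90)&(V<140)&(H<20)&(np.arange(640)<275)&(np.arange(480)[:,None]<300),(219,241)); e=cv2.minEnclosingCircle(c); print("tray",e,ray("top",e[0],22).round(1))
for uv in [(157,178),(462,178),(157,400)]: print("corner",ray("top",uv,0).round(0))
cv2.imwrite("pics/crop1.png",cv2.resize(p[170:350,150:480],None,fx=2.4,fy=2.4,interpolation=cv2.INTER_CUBIC))
E
```

```text
lemon med [564.8 -38.2  47.7] rect [566.8 -37.8] [59.6 58.8] 26.3 443
box med [447.6 -58.1 100.3] rect [447.7 -58.3] [60.6 60.5] 37.6 616
spice med [ 552.1 -179.8  105.4] rect [ 552.5 -179.6] [44.4 42.6] 90.0 277
honey med [ 550.1 -340.1   93.6] rect [ 550.1 -340.4] [61.3 60. ] 87.8 516
mill med [ 385.7 -243.3  140.2] rect [ 386.2 -248.1] [48.2 48.1] 71.9 427
mugR med [ 336.6 -348.    85.9] rect [ 336.1 -347.6] [114.2  82.7] 30.6 484
mugL med [233.7 217.3  83.3] rect [238.1 210.8] [103.7  77.8] 5.5 365
pur1 med [ 456.  -160.8  100.7] rect [ 456.6 -162.4] [45.  43.8] 87.7 325
pur2 med [ 447.6 -323.1   95.6] rect [ 448.5 -327.2] [45.9 45.3] 29.8 385
pur3 med [ 336.1 -118.5  101.6] rect [ 335.4 -120.1] [44.7 45.4] 75.9 316
red med [ 475.7 -242.7   97.3] rect [ 476.7 -245.3] [45.4 45.2] 85.7 355
red2 med [ 179.7 -221.    48.4] rect [ 181.6 -221.8] [59.8 38.1] 71.9 284
g1 med [ 290.9 -261.7   71.5] rect [ 295.8 -250.2] [80.5 79.5] 45.2 364
g2 med [ 214.  -341.3   69.1] rect [ 218.9 -332.5] [80.5 79.3] 61.9 421
sq [405.6 267.3]
L [497.7 310. ]
S [539.7 215.8]
dish [447.2 173.3]
tray ((218.26637268066406, 240.47496032714844), 49.75084686279297) [473.2 243.1  22. ]
corner [641. 406.   0.]
corner [ 629. -394.    0.]
corner [ 68. 406.   0.]
```

View pics/crop1.png

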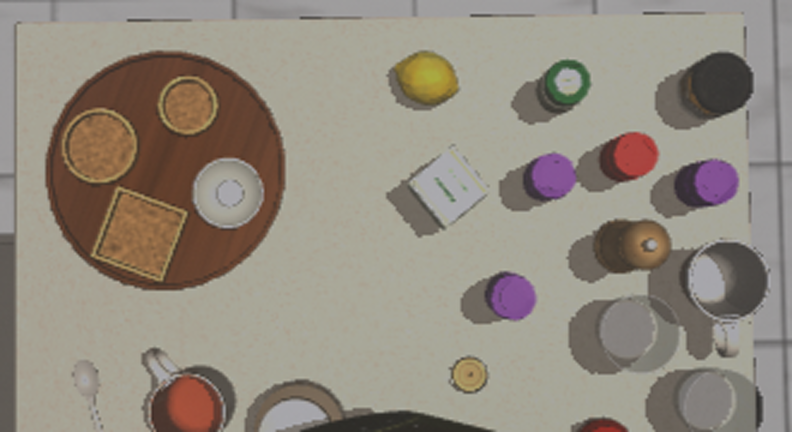

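The crop confirms it: the green cap at (567,82) is the only green one, and the purple and red caps are the look-alikes. The black lid is at (720,85), the box at (447,187), and the wells are all visible. Next I'll measure the holders and the angles.

Run:
```python
from h import *
p=cv2.imread("pics/top0.png"); H,S,V=cv2.split(cv2.cvtColor(p,cv2.COLOR_BGR2HSV))
U,W=np.meshgrid(np.arange(640),np.arange(480)); tray=np.hypot(U-218.3,W-240.5)<47
print([ (n,p[v,u].tolist(),[int(c[v,u]) for c in(H,S,V)]) for n,(u,v) in dict(wood=(218,245),ring=(191,216),cork=(191,231),dish=(236,243)).items()])
m=tray&(V>130); m=cv2.morphologyEx(m.astype(np.uint8),cv2.MORPH_OPEN,np.ones((2,2)))
C=np.array([473.2,243.1]); a=[]
cs=[c for c in cv2.findContours(m,cv2.RETR_EXTERNAL,cv2.CHAIN_APPROX_NONE)[0] if cv2.contourArea(c)>200]
for c in cs:
    w=np.array([ray("top",q[0],34)[:2] for q in c],np.float32); e=cv2.minEnclosingCircle(w); r=cv2.minAreaRect(w)
    M=w.mean(0); v=np.array(r[0])-C; print("circ",np.round(e[0],1),round(e[1],1),"rect",np.round(r[0],1),np.round(r[1],1),round(r[2],1),"off",v.round(1),np.hypot(*v).round(1),np.degrees(np.arctan2(v[1],v[0])).round(1))
c=blob((H>18)&(H<35)&(S>120)&(V>100),(328,203)); w=np.array([ray("top",q[0],28)[:2] for q in c],np.float32)
e=cv2.fitEllipse(w);print("lemon",np.round(e[0],1),np.round(e[1],1),round(e[2],1), "rect",cv2.minAreaRect(w))
c=blob((S<60)&(V>150)&(np.hypot(U-337,W-249)<22)&(np.load("pics/top0.npy")<1400),(337,249))
P=pts("top",np.load("pics/top0.npy")); k=(P[...,2]>97)&(P[...,2]<106)&(np.hypot(U-337,W-249)<30); print("box",cv2.minAreaRect(P[k][:,:2].astype(np.float32)))
```

```text
[('wood', [44, 62, 97], [10, 139, 97]), ('ring', [78, 116, 141], [18, 114, 141]), ('cork', [71, 108, 148], [14, 133, 148]), ('dish', [143, 155, 159], [23, 26, 159])]
circ [399.7 263.6] 47.9 rect [401.4 262.3] [71.7 79.3] 69.2 off [-71.8  19.2] 74.3 165.0
circ [445.3 171.4] 37.4 rect [444.7 170.8] [71.2 71.2] 89.1 off [-28.5 -72.3] 77.8 -111.5
circ [492.1 303.1] 38.5 rect [493.9 303.7] [68.7 68.8] 89.1 off [20.7 60.6] 64.0 71.2
circ [534.7 209.6] 29.7 rect [534.6 210.7] [50.9 51.3] 89.5 off [ 61.4 -32.4] 69.4 -27.8
lemon [567.7 -38.5] [49.2 62.5] 158.3 rect ((567.51611328125, -38.614742279052734), (54.18745422363281, 55.249732971191406), 25.778488159179688)
box ((447.9709777832031, -58.22344970703125), (59.828834533691406, 59.59590148925781), 38.795677185058594)
```

Request:
jog_arm:
  rows: [3.5, 2, 1.2, 0, 0, 0, 0, 3.5, 2, 1.2, 0, 0, 0, 0, 3.5, 2, 1.2, 0, 0, 0, 0, 3.5, 2, 1.2, 0, 0, 0, 0, 3.5, 2, 1.2, 0, 0, 0, 0, 3.5, 2, 1.2, 0, 0, 0, 0, 3.5, 2, 1.2, 0, 0, 0, 0, 3.5, 2, 1.2, 0, 0, 0, 0, 0.2, 4, 0, 0, 0, 0, 0, 0.2, 4, 0, 0, 0, 0, 0, 0.2, 4, 0, 0, 0, 0, 0, 0.2, 4, 0, 0, 0, 0, 0, 0.2, 4, 0, 0, 0, 0, 0, 0.2, 4, 0, 0, 0, 0, 0, 0.2, 4, 0, 0, 0, 0, 0, 0.2, 4, 0, 0, 0, 0, 0, 0.2, 4, 0, 0, 0, 0, 0, 0.2, 4, 0, 0, 0, 0, 0, 0.2, 4, 0, 0, 0, 0, 0, 0.2, 4, 0, 0, 0, 0, 0]

```text
clock: 1.77
eef_pos: [432.0, 106.4, 308.6]
eef_rot: [3.142, -0.0, 0.241]
wrist_force: [1.9, -0.3, 0.9]
finger_gap: 94.3
finger_force: 0.0
```

Request:
jog_arm:
  rows: [0.2, 4, 0, 0, 0, 0, 0, 0.2, 4, 0, 0, 0, 0, 0, 0.2, 2, 0, 0, 0, 0, 0, 0, 0, 0, 0, 0, 0, 0, 0, 0, 0, 0, 0, 0, 0, 0, 0, 0, 0, 0, 0, 0]

```text
clock: 2.27
eef_pos: [438.5, 203.8, 308.3]
eef_rot: [3.141, 0.0, 0.241]
wrist_force: [-0.0, 0.1, 0.1]
finger_gap: 93.7
finger_force: 0.0
```

Run:
```python
from h import *
m=manip.camera_model("wrist");s=manip.read_state();p,d=manip.camera("wrist");cv2.imwrite("pics/w1.png",p);np.savez("pics/w1.npz",d=d,**m)
print(s["clock"],s["eef_pos"],s["eef_rot"],m, -m["R"].T@m["t"])
```

```text
2.2667 [438.4758618  203.81634629 308.34861181] [3.14136698e+00 4.80241641e-04 2.40680103e-01] {'K': array([[371.64829954,   0.        , 318.65457116],
       [  0.        , 371.64829954, 242.00478175],
       [  0.        ,   0.        ,   1.        ]]), 'R': array([[ 2.38686265e-01, -9.71096462e-01,  7.27233098e-04],
       [-9.39293728e-01, -2.30679244e-01,  2.53996810e-01],
       [-2.46487646e-01, -6.13086355e-02, -9.67204783e-01]]), 't': array([ 91.81584273, 408.04920224, 603.1077567 ])} [510.02148689 220.26623492 479.61873951]
```

View pics/w1.png

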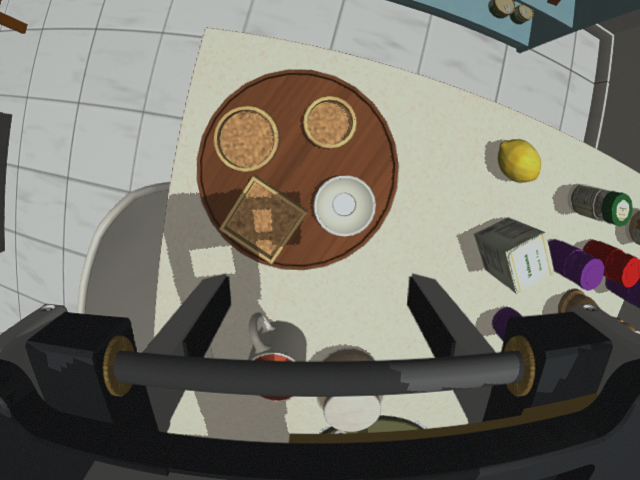

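The wrist view shows the large ring at (246,138), the small ring at (330,122), the dish at (345,206) and the square well at (263,220), partly shadowed. Its corners are about (256,177), (307,213), (270,264) and (220,231). The lemon is at (520,160).

Run:
```python
from h import *
p=cv2.imread("pics/w1.png");m=dict(np.load("pics/w1.npz"));H,S,V=cv2.split(cv2.cvtColor(p,cv2.COLOR_BGR2HSV))
U,W=np.meshgrid(np.arange(640),np.arange(480))
def fitc(w):
    A=np.c_[2*w,np.ones(len(w))];s=np.linalg.lstsq(A,(w**2).sum(1),rcond=None)[0];return s[:2].round(1),np.sqrt(s[2]+s[0]**2+s[1]**2).round(1)
cen={}
for n,c,r,ms,z in[("L",(246,138),40,V>130,34),("S",(330,122),33,V>130,34),("dish",(345,206),37,(S<80)&(V>110),34),("lemon",(520,160),35,(S>130)&(H>17)&(H<35),28)]:
    k=blob(cv2.morphologyEx((ms&(np.hypot(U-c[0],W-c[1])<r)).astype(np.uint8),cv2.MORPH_OPEN,np.ones((3,3))),c)
    w=np.array([fish(q[0],m,z)[:2] for q in cv2.convexHull(k)]);f=fitc(w);cen[n]=f[0];print(n,f,"raw",cv2.minEnclosingCircle(k))
    if n=="lemon": print(cv2.fitEllipse(np.array([fish(q[0],m,z)[:2] for q in k],np.float32)))
q=np.array([fish(c,m,34)[:2] for c in[(256,177),(307,213),(270,264),(220,231)]]);print("sq",q.mean(0),np.linalg.norm(q-np.roll(q,-1,0),axis=1),[np.degrees(np.arctan2(*(b-a)[::-1])).round(1) for a,b in zip(q,np.roll(q,-1,0))])
for a,b in[("L","dish")]: print("L-dish mid",(cen[a]+cen[b])/2,np.linalg.norm(cen[a]-cen[b]))
print("S-sq mid",(cen["S"]+q.mean(0))/2,np.linalg.norm(cen["S"]-q.mean(0)))
```

```text
L (array([500.3, 308.4]), np.float64(39.8)) raw ((245.75564575195312, 138.28468322753906), 32.93026351928711)
S (array([542.3, 214.4]), np.float64(31.3)) raw ((329.625, 122.07499694824219), 26.5838565826416)
dish (array([448. , 172.3]), np.float64(37.8)) raw ((344.3371887207031, 205.4351348876953), 31.127317428588867)
lemon (array([568.4, -41.9]), np.float64(32.3)) raw ((518.2681274414062, 160.2681121826172), 24.461811065673828)
((568.104248046875, -42.215492248535156), (53.87223434448242, 70.6201171875), 175.40020751953125)
sq [405.06282165 265.14852116] [76.00978143 80.783175   76.03603907 82.63985935] [np.float64(-112.2), np.float64(157.8), np.float64(69.2), np.float64(-22.2)]
L-dish mid [474.15 240.35] 145.8029492157137
S-sq mid [473.68141082 239.77426058] 146.31970312480422
```

Request:
jog_arm:
  rows: [1.44, -2.71, -2, 0, 0, 0.115, 0, 1.44, -2.71, -2, 0, 0, 0.115, 0, 1.44, -2.71, -2, 0, 0, 0.115, 0, 1.44, -2.71, -2, 0, 0, 0.115, 0, 1.44, -2.71, -2, 0, 0, 0.115, 0, 1.44, -2.71, -2, 0, 0, 0.115, 0, 1.44, -2.71, -2, 0, 0, 0.115, 0, 1.44, -2.71, -2, 0, 0, 0.115, 0, 1.44, -2.71, -2, 0, 0, 0.115, 0, 0, 0, 0, 0, 0, 0, 0, 0, 0, 0, 0, 0, 0, 0, 0, 0, 0, 0, 0, 0, 0]

```text
clock: 3.32
eef_pos: [568.0, -40.0, 129.1]
eef_rot: [3.141, -0.0, 1.273]
wrist_force: [-1.6, 0.6, 0.3]
finger_gap: 94.0
finger_force: 0.0
```

Run:
```python
from h import *
m=manip.camera_model("wrist");s=manip.read_state();p,d=manip.camera("wrist");cv2.imwrite("pics/w2.png",p)
H,S,V=cv2.split(cv2.cvtColor(p,cv2.COLOR_BGR2HSV));print(s["clock"],s["eef_pos"],s["eef_rot"])
k=blob((S>130)&(H>17)&(H<35)&(V>60),(320,240));print(cv2.minEnclosingCircle(k))
print(cv2.fitEllipse(np.array([fish(q[0],m,28)[:2] for q in k],np.float32)))
```

```text
3.3167 [567.95628631 -40.0249605  129.14525912] [ 3.14112266e+00 -1.68760615e-04  1.27261058e+00]
((318.0, 242.5), 45.89399719238281)
((567.4827270507812, -41.03348159790039), (53.68183517456055, 68.54059600830078), 161.76351928710938)
```

View pics/w2.png

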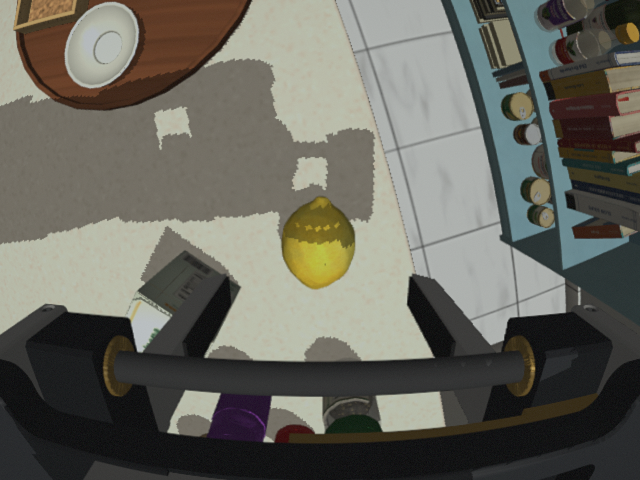

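The wrist view shows the lemon at (318,242), upright between the open jaws, with the box clear of the left finger. I'll descend and grip.

Request:
jog_arm:
  rows: [0, -0.1, -2.2, 0, 0, 0, 0, 0, 0, -2.2, 0, 0, 0, 0, 0, 0, -2.2, 0, 0, 0, 0, 0, 0, -2.2, 0, 0, 0, 0, 0, 0, -1.4, 0, 0, 0, 0, 0, 0, -0.5, 0, 0, 0, 0, 0, 0, 0, 0, 0, 0, 0, 0, 0, 0, 0, 0, 0, 1, 0, 0, 0, 0, 0, 0, 1, 0, 0, 0, 0, 0, 0, 1, 0, 0, 0, 0, 0, 0, 1, 0, 0, 0, 0, 0, 0, 1, 0, 0, 0, 0, 0, 0, 1, 0, 0, 0, 0, 0, 0, 1, 0, 0, 0, 0, 0, 0, 1]
  newtons: 12

```text
clock: 4.62
eef_pos: [568.2, -40.5, 21.8]
eef_rot: [3.141, -0.0, 1.276]
wrist_force: [-1.6, 0.7, 3.4]
finger_gap: 54.7
finger_force: 12.0
```

Request:
jog_arm:
  rows: [0, 0, 1, 0, 0, 0, 1, 0, 0, 2, 0, 0, 0, 1, 0, 0, 2, 0, 0, 0, 1, 0, 0, 2, 0, 0, 0, 1, -0.75, 1.33, 1, 0, 0, 0, 1, -1.5, 2.66, 0, 0, 0, 0, 1, -1.5, 2.66, 0, 0, 0, 0, 1, -1.5, 2.66, 0, 0, 0, 0, 1, -1.5, 2.66, 0, 0, 0, 0, 1, -1.5, 2.66, 0, 0, 0, 0, 1, -1.5, 2.66, 0, 0, 0, 0, 1, -1.5, 2.66, 0, 0, 0, 0, 1, -0.75, 1.33, 0, 0, 0, 0, 1, 0, 0, -1.5, 0, 0, 0, 1, 0, 0, -1.5, 0, 0, 0, 1, 0, 0, -0.8, 0, 0, 0, 1, 0, 0, 0, 0, 0, 0, 1]

```text
clock: 6.03
eef_pos: [447.4, 172.0, 62.5]
eef_rot: [-3.139, 0.001, 1.276]
wrist_force: [-0.3, -0.1, -1.1]
finger_gap: 54.5
finger_force: 12.0
```

Run:
```python
from h import *
m=manip.camera_model("wrist");s=manip.read_state();p,d=manip.camera("wrist");cv2.imwrite("pics/w3.png",p)
print(s)
```

```text
{'clock': 6.0333, 'joints': array([2.90652866e-01, 3.38093790e-01, 1.86143830e+00, 2.09048540e-06,
       9.44575030e-01, 5.85697894e-01]), 'qd': array([-0.0044026 , -0.02871039, -0.02552793,  0.00155864,  0.03588838,
       -0.00084663]), 'effort': array([ 3.43335690e-01, -4.86410272e+01, -2.86727786e+01,  6.57930435e-02,
       -5.72352335e-01,  3.94680683e-03]), 'eef_pos': array([447.379361  , 172.02465701,  62.48760283]), 'eef_rot': array([-3.13949635e+00,  1.38853981e-03,  1.27575153e+00]), 'wrist_force': array([-0.2685251 , -0.14963499, -1.06246411]), 'moment': array([-0.05828468, -0.03217035,  0.04049833]), 'finger_force': 11.999887477140874, 'finger_gap': 54.50679850393043}
```

View pics/w3.png

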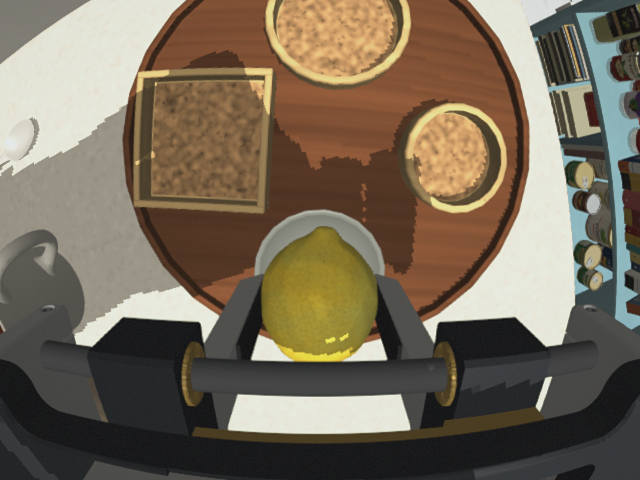

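The lemon, at (320,295), is centred over the dish rim at (320,265). I'll lower it slowly.

Request:
jog_arm:
  rows: [0.05, 0, -0.6, 0, 0, 0, 1, 0, 0, -0.4, 0, 0, 0, 1, 0, 0, -0.3, 0, 0, 0, 1, 0, 0, -0.2, 0, 0, 0, 1, 0, 0, -0.1, 0, 0, 0, 1, 0, 0, 0, 0, 0, 0, 1]

```text
clock: 6.58
eef_pos: [448.6, 172.2, 47.4]
eef_rot: [-3.141, 0.0, 1.276]
wrist_force: [-0.2, -0.6, -1.0]
finger_gap: 54.6
finger_force: 12.0
```

Request:
jog_arm:
  rows: [0, 0, -0.1, 0, 0, 0, 1, 0, 0, -0.1, 0, 0, 0, 1, 0, 0, 0, 0, 0, 0, 1]

```text
clock: 6.83
eef_pos: [448.6, 172.3, 45.5]
eef_rot: [-3.142, 0.0, 1.276]
wrist_force: [0.2, 0.3, -0.5]
finger_gap: 54.5
finger_force: 12.0
```

Request:
jog_arm:
  rows: [0, 0, -0.1, 0, 0, 0, 1, 0, 0, -0.05, 0, 0, 0, 1, 0, 0, 0, 0, 0, 0, 1]

```text
clock: 7.08
eef_pos: [448.8, 172.4, 44.5]
eef_rot: [3.141, -0.0, 1.276]
wrist_force: [-1.7, 0.9, 6.1]
finger_gap: 54.6
finger_force: 12.0
```

Request:
jog_arm:
  rows: [0, 0, 0, 0, 0, 0, 0.38, 0, 0, 0, 0, 0, 0, 0.3, 0, 0, 0, 0, 0, 0, 0.1, 0, 0, 0, 0, 0, 0, 0, 0, 0, 0, 0, 0, 0, 0, 0, 0, 1.5, 0, 0, 0, 0, 0, 0, 3, 0, 0, 0, 0, 0, 0, 3.5, 0, 0, 0, 0, 0, 0, 3.5, 0, 0, 0, 0, 0, 0, 3, 0, 0, 0, 0]

```text
clock: 7.92
eef_pos: [448.6, 172.3, 191.4]
eef_rot: [3.141, -0.001, 1.276]
wrist_force: [0.1, -0.2, -0.4]
finger_gap: 93.8
finger_force: 0.0
```

Run:
```python
from h import *
m=manip.camera_model("wrist");s=manip.read_state();p,d=manip.camera("wrist");cv2.imwrite("pics/w4.png",p)
H,S,V=cv2.split(cv2.cvtColor(p,cv2.COLOR_BGR2HSV));print(s["eef_pos"],s["eef_rot"])
k=blob((S>130)&(H>17)&(H<35)&(V>60),(320,290));print(cv2.minEnclosingCircle(k))
print(cv2.fitEllipse(np.array([fish(q[0],m,52)[:2] for q in k],np.float32)))
p,d=manip.camera("scene");cv2.imwrite("pics/s4.png",cv2.resize(p[240:360,170:330],None,fx=4,fy=4))
```

```text
[448.62579539 172.28483575 191.39361114] [ 3.14064663e+00 -6.30744905e-04  1.27580770e+00]
((317.5, 232.0), 41.51214599609375)
((448.5528564453125, 171.06031799316406), (53.26372528076172, 69.3356704711914), 162.17579650878906)
```

View pics/s4.png

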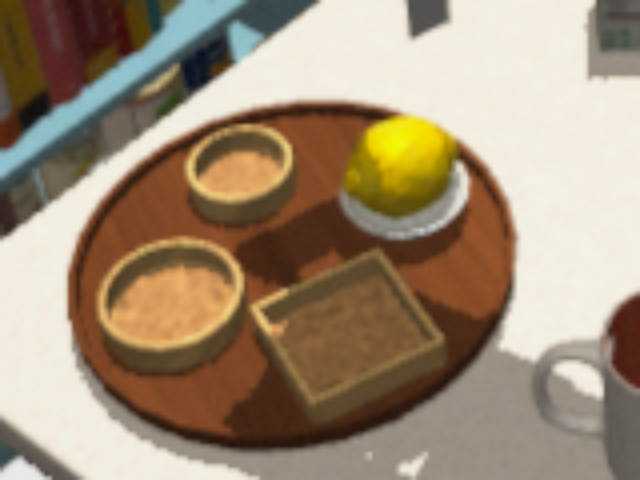

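The crop shows the lemon at (405,165) lying down in the dish. Next is the honey jar at (550,-340).

Request:
jog_arm:
  rows: [0.36, -1.83, 0, 0, 0, -0.05, 0, 0.72, -3.66, 0, 0, 0, -0.09, 0, 0.72, -3.66, 0, 0, 0, -0.09, 0, 0.72, -3.66, 0, 0, 0, -0.09, 0, 0.72, -3.66, 0, 0, 0, -0.09, 0, 0.72, -3.66, 0, 0, 0, -0.09, 0, 0.72, -3.66, 0, 0, 0, -0.09, 0, 0.72, -3.66, 0, 0, 0, -0.09, 0, 0.72, -3.66, 0, 0, 0, -0.09, 0, 0.72, -3.66, 0, 0, 0, -0.09, 0, 0.72, -3.66, 0, 0, 0, -0.09, 0, 0.72, -3.66, 0, 0, 0, -0.09, 0, 0.72, -3.66, 0, 0, 0, -0.09, 0, 0.72, -3.66, 0, 0, 0, -0.09, 0, 0.36, -1.83, 0, 0, 0, -0.056, 0, 0, 0, 0, 0, 0, 0, 0, 0, 0, 0, 0, 0, 0, 0]

```text
clock: 9.43
eef_pos: [549.0, -340.5, 187.5]
eef_rot: [-3.14, 0.002, -0.001]
wrist_force: [0.7, -0.4, -0.8]
finger_gap: 94.0
finger_force: 0.0
```

Run:
```python
from h import *
m=manip.camera_model("wrist");s=manip.read_state();p,d=manip.camera("wrist");cv2.imwrite("pics/w5.png",p)
H,S,V=cv2.split(cv2.cvtColor(p,cv2.COLOR_BGR2HSV));print(s["eef_pos"],s["eef_rot"])
c,R,t=None,m["R"],m["t"]; x=R@np.array([550,-340,94.])+t; th=np.arctan2(np.hypot(*x[:2]),x[2]); e=x[:2]/np.hypot(*x[:2])*th*m["K"][0,0]+m["K"][:2,2]; print("expected lid px",e)
U,W=np.meshgrid(np.arange(640),np.arange(480))
k=blob((V<60)&(np.hypot(U-e[0],W-e[1])<75),e); print(cv2.minEnclosingCircle(k)); w=np.array([fish(q[0],m,94)[:2] for q in k],np.float32);print(cv2.minEnclosingCircle(w),cv2.fitEllipse(w))
```

```text
[ 549.00000816 -340.46073475  187.45274545] [-3.14033368e+00  1.58141191e-03 -5.23007981e-04]
expected lid px [316.48231254 246.05296504]
((319.3599853515625, 239.63999938964844), 42.61348342895508)
((553.6339111328125, -341.7040710449219), 32.26276397705078) ((553.3609008789062, -342.8355407714844), (60.068572998046875, 62.54351043701172), 97.76569366455078)
```

View pics/w5.png

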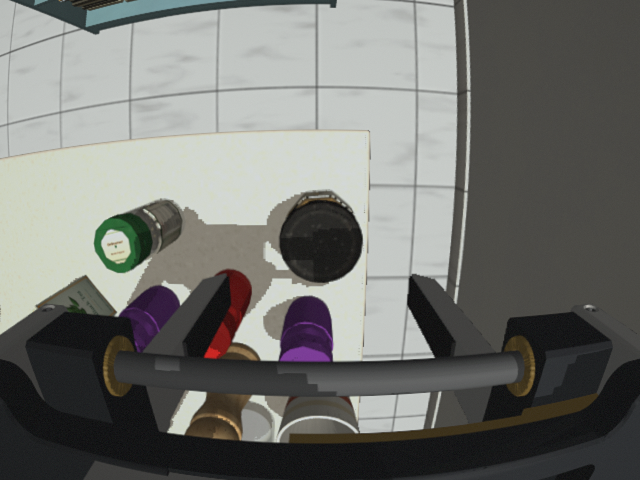

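The lid is at (320,240) between the jaws. The cap of the spice jar is at (120,243), and nothing stands under the fingers.

Request:
jog_arm:
  rows: [0.3, -0.15, -1, 0, 0, 0, 0, 0, 0, -2.5, 0, 0, 0, 0, 0, 0, -2.5, 0, 0, 0, 0, 0, 0, -2.5, 0, 0, 0, 0, 0, 0, -2.5, 0, 0, 0, 0, 0, 0, -2, 0, 0, 0, 0, 0, 0, -0.8, 0, 0, 0, 0, 0, 0, 0, 0, 0, 0, 0, 0, 0, 0, 0, 0, 0, 1, 0, 0, 0, 0, 0, 0, 1, 0, 0, 0, 0, 0, 0, 1, 0, 0, 0, 0, 0, 0, 1, 0, 0, 0, 0, 0, 0, 1, 0, 0, 0, 0, 0, 0, 1, 0, 0, 0, 0, 0, 0, 1]
  newtons: 30

```text
clock: 10.73
eef_pos: [552.7, -341.8, 51.7]
eef_rot: [3.141, -0.001, -0.0]
wrist_force: [-1.1, 0.3, 4.7]
finger_gap: 62.8
finger_force: 30.0
```

Gap 62.8 mm means the pads caught the lid rather than the glass. I'll reopen, go 12 mm lower and regrip on the glass.

Request:
jog_arm:
  rows: [0, 0, 0, 0, 0, 0, 0.2, 0, 0, 0, 0, 0, 0, 0.2, 0, 0, -0.6, 0, 0, 0, 0.2, 0, 0, -0.8, 0, 0, 0, 0.2, 0, 0, 0, 0, 0, 0, 0.2, 0, 0, 0, 0, 0, 0, 1, 0, 0, 0, 0, 0, 0, 1, 0, 0, 0, 0, 0, 0, 1, 0, 0, 0, 0, 0, 0, 1, 0, 0, 0, 0, 0, 0, 1, 0, 0, 0, 0, 0, 0, 1]
  newtons: 30

```text
clock: 11.65
eef_pos: [552.4, -341.6, 37.0]
eef_rot: [-3.142, 0.0, -0.0]
wrist_force: [-0.3, -0.2, -2.7]
finger_gap: 62.8
finger_force: 30.0
```

Request:
jog_arm:
  rows: [0, 0, 0.5, 0, 0, 0, 1, 0, 0, 1.5, 0, 0, 0, 1, 0, 0, 2.5, 0, 0, 0, 1, 0, 0, 3, 0, 0, 0, 1, 0, 0, 3, 0, 0, 0, 1, 0, 0, 2, 0, 0, 0, 1, 0, 0, 0.5, 0, 0, 0, 1, 0, 0, 0, 0, 0, 0, 1, 0, 0, 0, 0, 0, 0, 1]

```text
clock: 12.4
eef_pos: [552.1, -341.4, 165.7]
eef_rot: [-3.141, 0.001, -0.0]
wrist_force: [-0.0, -0.3, -2.9]
finger_gap: 62.8
finger_force: 30.0
```

Run:
```python
from h import *
s=manip.read_state();print(s["eef_pos"],s["wrist_force"],s["moment"],s["finger_gap"])
p,d=manip.camera("wrist");q,d=manip.camera("scene")
cv2.imwrite("pics/w6.png",np.hstack([cv2.resize(p[130:450,180:480],(400,427)),cv2.resize(q[60:220,300:450],(400,427))]))
```

```text
[ 552.05404165 -341.3650364   165.71979883] [-2.64332023e-04 -2.94080758e-01 -2.90706560e+00] [-0.01106425  0.01608907  0.00659648] 62.79522868510272
```

View pics/w6.png

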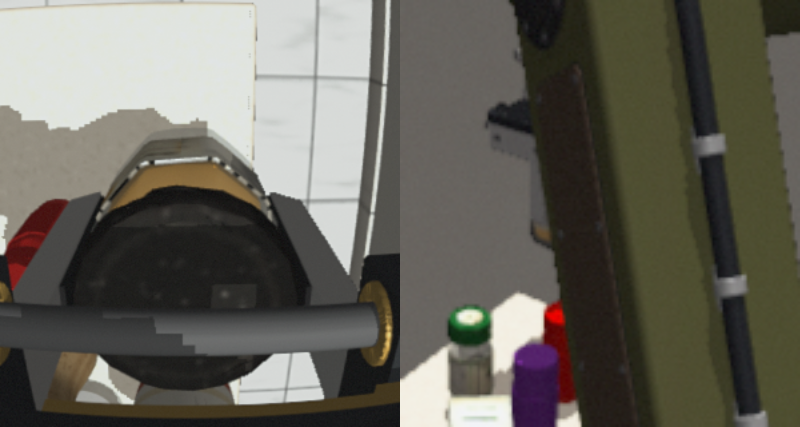

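The jar hangs upright, held by its lid (left half, centre about (190,270)). Carrying it to the large ring.

Request:
jog_arm:
  rows: [-0.1, 1, 0, 0, 0, 0, 1, -0.2, 2.5, 0, 0, 0, 0, 1, -0.3, 3.6, 0, 0, 0, 0, 1, -0.3, 3.6, 0, 0, 0, 0, 1, -0.3, 3.6, 0, 0, 0, 0, 1, -0.3, 3.6, 0, 0, 0, 0, 1, -0.3, 3.6, 0, 0, 0, 0, 1, -0.3, 3.6, 0, 0, 0, 0, 1, -0.3, 3.6, 0, 0, 0, 0, 1, -0.3, 3.6, 0, 0, 0, 0, 1, -0.3, 3.6, 0, 0, 0, 0, 1, -0.3, 3.6, 0, 0, 0, 0, 1, -0.3, 3.6, 0, 0, 0, 0, 1, -0.3, 3.6, 0, 0, 0, 0, 1, -0.3, 3.6, 0, 0, 0, 0, 1, -0.3, 3.6, 0, 0, 0, 0, 1, -0.3, 3.6, 0, 0, 0, 0, 1, -0.3, 3.6, 0, 0, 0, 0, 1, 0, 2.5, 0, 0, 0, 0, 1, 0, 1.3, 0, 0, 0, 0, 1]

```text
clock: 14.17
eef_pos: [500.0, 310.3, 166.1]
eef_rot: [3.141, 0.001, 0.002]
wrist_force: [-0.3, 0.1, -3.2]
finger_gap: 62.5
finger_force: 30.0
```

Request:
jog_arm:
  rows: [0, 0, -3, 0, 0, 0, 1, 0, 0, -3, 0, 0, 0, 1, 0, 0, -1.5, 0, 0, 0, 1, 0, 0, 0, 0, 0, 0, 1, 0, 0, 0, 0, 0, 0, 1]

```text
clock: 14.58
eef_pos: [501.1, 307.0, 91.7]
eef_rot: [3.141, 0.001, -0.0]
wrist_force: [0.4, 0.3, -0.8]
finger_gap: 62.7
finger_force: 30.0
```

Run:
```python
from h import *
m=manip.camera_model("wrist");s=manip.read_state();print(s["clock"],s["eef_pos"],s["eef_rot"],s["wrist_force"])
p,d=manip.camera("wrist");cv2.imwrite("pics/w7.png",p)
```

```text
14.5833 [501.05765258 306.97661859  91.66726015] [ 3.14077851e+00  1.44639607e-03 -4.87767004e-04] [ 0.38868368  0.327615   -0.75249728]
```

View pics/w7.png

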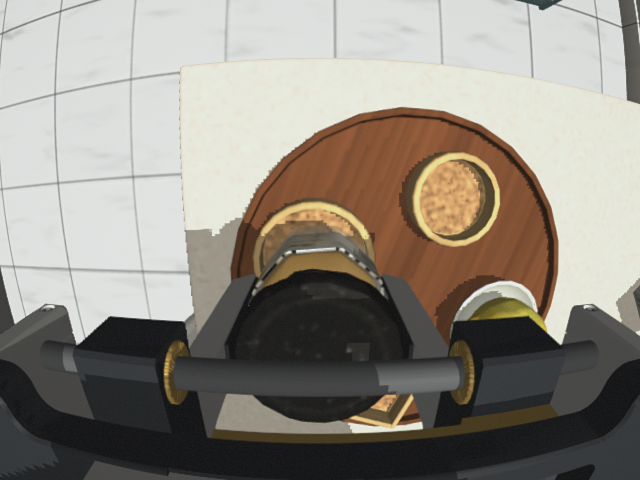

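The jar, about (320,330), lines up with the ring, whose far rim is at (314,205). I'll correct about 1 mm and lower it.

Request:
jog_arm:
  rows: [-0.1, 0.1, -0.8, 0, 0, 0, 1, 0, 0, -0.8, 0, 0, 0, 1, 0, 0, -0.7, 0, 0, 0, 1, 0, 0, -0.6, 0, 0, 0, 1, 0, 0, -0.3, 0, 0, 0, 1, 0, 0, -0.2, 0, 0, 0, 1, 0, 0, 0, 0, 0, 0, 1]

```text
clock: 15.22
eef_pos: [500.3, 308.3, 57.6]
eef_rot: [3.141, 0.0, -0.0]
wrist_force: [-0.5, -0.9, -3.6]
finger_gap: 62.8
finger_force: 30.0
```

Request:
jog_arm:
  rows: [0, 0, -0.15, 0, 0, 0, 1, 0, 0, -0.15, 0, 0, 0, 1, 0, 0, -0.05, 0, 0, 0, 1, 0, 0, 0, 0, 0, 0, 1]

```text
clock: 15.55
eef_pos: [500.4, 308.4, 54.5]
eef_rot: [3.142, -0.0, -0.0]
wrist_force: [0.3, -0.5, -2.1]
finger_gap: 62.4
finger_force: 30.0
```

Request:
jog_arm:
  rows: [0, 0, -0.1, 0, 0, 0, 1, 0, 0, -0.05, 0, 0, 0, 1, 0, 0, 0, 0, 0, 0, 1]

```text
clock: 15.8
eef_pos: [500.9, 308.5, 53.9]
eef_rot: [-3.141, -0.001, -0.0]
wrist_force: [-1.1, -1.1, 5.2]
finger_gap: 62.6
finger_force: 30.0
```

Request:
jog_arm:
  rows: [0, 0, 0, 0, 0, 0, 0.25, 0, 0, 0, 0, 0, 0, 0.1, 0, 0, 0, 0, 0, 0, 0, 0, 0, 0, 0, 0, 0, 0, 0, 0, 1.5, 0, 0, 0, 0, 0, 0, 3.5, 0, 0, 0, 0, 0, 0, 3.5, 0, 0, 0, 0, 0, 0, 3.5, 0, 0, 0, 0, 0, 0, 1.5, 0, 0, 0, 0, 0, 0, 0, 0, 0, 0, 0]

```text
clock: 16.63
eef_pos: [501.7, 309.1, 192.3]
eef_rot: [-3.138, -0.006, -0.0]
wrist_force: [-0.2, 0.9, 0.9]
finger_gap: 94.0
finger_force: 0.0
```

Request:
jog_arm:
  rows: [0.38, -3.5, 0, 0, 0, 0, 0, 0.38, -3.5, 0, 0, 0, 0, 0, 0.38, -3.5, 0, 0, 0, 0, 0, 0.38, -3.5, 0, 0, 0, 0, 0, 0.38, -3.5, 0, 0, 0, 0, 0, 0.38, -3.5, 0, 0, 0, 0, 0, 0.38, -3.5, 0, 0, 0, 0, 0, 0.38, -3.5, 0, 0, 0, 0, 0, 0.38, -3.5, 0, 0, 0, 0, 0, 0.38, -3.5, 0, 0, 0, 0, 0, 0.38, -3.5, 0, 0, 0, 0, 0, 0.38, -3.5, 0, 0, 0, 0, 0, 0.38, -3.5, 0, 0, 0, 0, 0, 0.38, -3.4, 0, 0, 0, 0, 0, 0, 0, 0, 0, 0, 0, 0, 0, 0, 0, 0, 0, 0, 0]

```text
clock: 17.97
eef_pos: [553.1, -181.8, 186.5]
eef_rot: [-3.141, 0.002, -0.003]
wrist_force: [0.6, 0.3, -0.1]
finger_gap: 94.1
finger_force: 0.0
```

Run:
```python
from h import *
m=manip.camera_model("wrist");s=manip.read_state();p,d=manip.camera("wrist");cv2.imwrite("pics/w8.png",p)
H,S,V=cv2.split(cv2.cvtColor(p,cv2.COLOR_BGR2HSV));print(s["clock"],s["eef_pos"],s["eef_rot"])
k=cv2.convexHull(blob((S>100)&(H>45)&(H<85)&(V>30),(320,240))); print(cv2.minEnclosingCircle(k)); w=np.array([fish(q[0],m,106)[:2] for q in k],np.float32);print(cv2.minEnclosingCircle(w),cv2.fitEllipse(w))
q,d=manip.camera("top");cv2.imwrite("pics/t8.png",q);P=pts("top",d);Z=P[...,2];U,W=np.meshgrid(np.arange(640),np.arange(480))
for n,c,lo,hi in[("honey",(185,229),100,118),("lemon",(245,248),55,90)]:
    k=(Z>lo)&(Z<hi)&(np.hypot(U-c[0],W-c[1])<25);print(n,P[k].mean(0).round(1),Z[k].max(),k.sum())
```

```text
17.9667 [ 553.09368634 -181.76403636  186.5026066 ] [-3.14074908e+00  1.92287404e-03 -2.66874216e-03]
((318.2010192871094, 248.45860290527344), 32.81155014038086)
((555.266845703125, -182.75860595703125), 24.05568504333496) ((555.4324340820312, -182.13380432128906), (42.74136734008789, 48.06217575073242), 91.00439453125)
honey [498.4 307.  110.6] 117.83955103159856 547
lemon [448.  172.3  70.9] 85.24327934591795 452
```

View pics/w8.png

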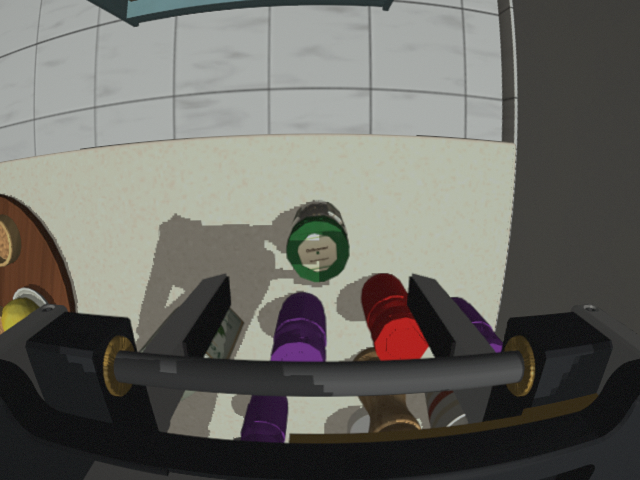

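The green cap is at (318,248), centred between the jaws, and the red one at (400,330) is well behind the finger plane.

Request:
jog_arm:
  rows: [0.2, 0, -1, 0, 0, 0, 0, 0, 0, -2.5, 0, 0, 0, 0, 0, 0, -2.5, 0, 0, 0, 0, 0, 0, -2.5, 0, 0, 0, 0, 0, 0, -2.5, 0, 0, 0, 0, 0, 0, -2, 0, 0, 0, 0, 0, 0, -0.7, 0, 0, 0, 0, 0, 0, 0, 0, 0, 0, 0, 0, 0, 0, 0, 0, 0, 1, 0, 0, 0, 0, 0, 0, 1, 0, 0, 0, 0, 0, 0, 1, 0, 0, 0, 0, 0, 0, 1, 0, 0, 0, 0, 0, 0, 1, 0, 0, 0, 0, 0, 0, 1, 0, 0, 0, 0, 0, 0, 1, 0, 0, 0, 0, 0, 0, 1, 0, 0, 0, 0, 0, 0, 1, 0, 0, 0, 0, 0, 0, 1]
  newtons: 15

```text
clock: 19.57
eef_pos: [555.7, -180.7, 51.1]
eef_rot: [3.142, -0.0, -0.0]
wrist_force: [-0.9, 0.1, 1.2]
finger_gap: 45.5
finger_force: 15.0
```

Request:
jog_arm:
  rows: [0, 0, 1, 0, 0, 0, 1, 0, 0, 2, 0, 0, 0, 1, 0, 0, 2.5, 0, 0, 0, 1, 0, 0, 1.5, 0, 0, 0, 1, -0.1, 1.5, 0, 0, 0, 0, 1, -0.1, 3, 0, 0, 0, 0, 1, -0.12, 3.5, 0, 0, 0, 0, 1, -0.12, 3.5, 0, 0, 0, 0, 1, -0.12, 3.5, 0, 0, 0, 0, 1, -0.12, 3.5, 0, 0, 0, 0, 1, -0.12, 3.5, 0, 0, 0, 0, 1, -0.12, 3.5, 0, 0, 0, 0, 1, -0.12, 3.5, 0, 0, 0, 0, 1, -0.12, 3.5, 0, 0, 0, 0, 1, -0.12, 3.5, 0, 0, 0, 0, 1, -0.1, 2, 0, 0, 0, 0, 1, 0, 1.5, 0, 0, 0, 0, 1, 0, 0, 0, 0, 0, 0, 1, 0, 0, 0, 0, 0, 0, 1]

```text
clock: 21.15
eef_pos: [541.4, 214.5, 120.6]
eef_rot: [3.141, 0.001, 0.001]
wrist_force: [0.3, 0.1, -1.8]
finger_gap: 45.5
finger_force: 15.0
```

Run:
```python
from h import *
m=manip.camera_model("wrist");s=manip.read_state();print(s["clock"],s["eef_pos"],s["eef_rot"],s["wrist_force"])
p,d=manip.camera("wrist");cv2.imwrite("pics/w9.png",p)
```

```text
21.15 [541.43216986 214.52107697 120.62401085] [3.14121103e+00 7.10034022e-04 7.09116856e-04] [ 0.28149523  0.08303261 -1.80317939]
```

View pics/w9.png

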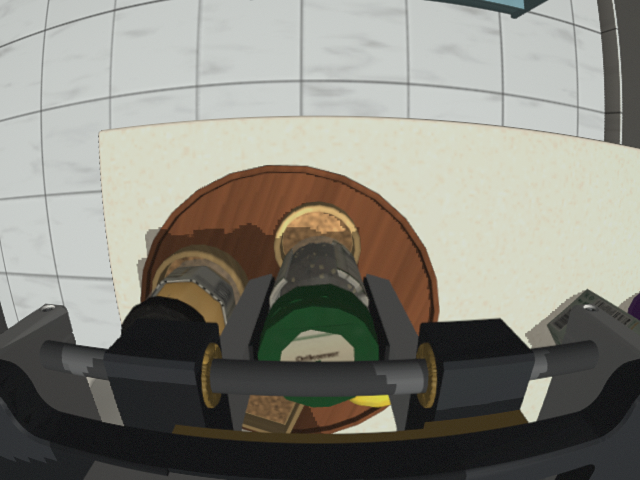

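The spice jar, about (320,270), hangs over the small ring at (317,243). Lowering it.

Request:
jog_arm:
  rows: [0.05, 0, -1, 0, 0, 0, 1, 0, 0, -1.2, 0, 0, 0, 1, 0, 0, -1.2, 0, 0, 0, 1, 0, 0, -0.8, 0, 0, 0, 1, 0, 0, -0.4, 0, 0, 0, 1, 0, 0, -0.3, 0, 0, 0, 1, 0, 0, -0.1, 0, 0, 0, 1, 0, 0, 0, 0, 0, 0, 1]

```text
clock: 21.87
eef_pos: [542.3, 214.3, 70.8]
eef_rot: [3.141, 0.0, -0.0]
wrist_force: [1.0, 1.6, -2.3]
finger_gap: 45.3
finger_force: 15.0
```

Request:
jog_arm:
  rows: [0, 0, -0.15, 0, 0, 0, 1, 0, 0, -0.1, 0, 0, 0, 1, 0, 0, -0.05, 0, 0, 0, 1, 0, 0, 0, 0, 0, 0, 1]

```text
clock: 22.2
eef_pos: [542.3, 214.4, 68.1]
eef_rot: [-3.142, -0.0, -0.0]
wrist_force: [1.9, 0.8, -0.9]
finger_gap: 45.5
finger_force: 15.0
```

Request:
jog_arm:
  rows: [0, 0, -0.1, 0, 0, 0, 1, 0, 0, -0.05, 0, 0, 0, 1, 0, 0, 0, 0, 0, 0, 1]

```text
clock: 22.45
eef_pos: [542.8, 214.4, 67.9]
eef_rot: [-3.141, -0.001, -0.0]
wrist_force: [-1.7, -1.7, 13.3]
finger_gap: 45.5
finger_force: 15.0
```

Request:
jog_arm:
  rows: [0, 0, 0.05, 0, 0, 0, 1, 0, 0, 0, 0, 0, 0, 0.45, 0, 0, 0, 0, 0, 0, 0.3, 0, 0, 0, 0, 0, 0, 0, 0, 0, 0, 0, 0, 0, 0, 0, 0, 0, 0, 0, 0, 0, 0, 0, 1.5, 0, 0, 0, 0, 0, 0, 3.5, 0, 0, 0, 0, 0, 0, 3.5, 0, 0, 0, 0, 0, 0, 3.5, 0, 0, 0, 0, -1.16, -3.43, 0, 0, 0, 0.084, 0, -1.16, -3.43, 0, 0, 0, 0.084, 0, -1.16, -3.43, 0, 0, 0, 0.084, 0, -1.16, -3.43, 0, 0, 0, 0.084, 0, -1.16, -3.43, 0, 0, 0, 0.084, 0, -1.16, -3.43, 0, 0, 0, 0.084, 0, -1.16, -3.43, 0, 0, 0, 0.084, 0, -1.16, -3.43, 0, 0, 0, 0.084, 0, 0, 0, 0, 0, 0, 0, 0, 0, 0, 0, 0, 0, 0, 0]

```text
clock: 24.12
eef_pos: [449.2, -61.2, 187.2]
eef_rot: [3.141, -0.0, 0.668]
wrist_force: [-0.2, 0.3, 0.8]
finger_gap: 94.0
finger_force: 0.0
```

Run:
```python
from h import *
m=manip.camera_model("wrist");s=manip.read_state();p,d=manip.camera("wrist");cv2.imwrite("pics/w10.png",p)
print(s["clock"],s["eef_pos"],s["eef_rot"])
H,S,V=cv2.split(cv2.cvtColor(p,cv2.COLOR_BGR2HSV));x=m["R"]@np.array([449,-59,102.])+m["t"];th=np.arctan2(np.hypot(*x[:2]),x[2]);print(x[:2]/np.hypot(*x[:2])*th*m["K"][0,0]+m["K"][:2,2])
U,W=np.meshgrid(np.arange(640),np.arange(480));c=-m["R"].T@m["t"]
v=np.stack([(U-m["K"][0,2]),(W-m["K"][1,2])],-1)/m["K"][0,0];r=np.linalg.norm(v,axis=-1)+1e-9
D=np.concatenate([v/r[...,None]*np.tan(r)[...,None],np.ones((480,640,1))],-1)*d[...,None]; P=(D-m["t"])@m["R"]
k=(P[...,2]>96)&(P[...,2]<108)&(np.hypot(P[...,0]-449,P[...,1]+59)<50);print(k.sum(),cv2.minAreaRect(P[k][:,:2].astype(np.float32)),P[k].mean(0))
q,d=manip.camera("top");P=pts("top",d);Z=P[...,2]
k=(Z>100)&(Z<135)&(np.hypot(P[...,0]-542,P[...,1]-214)<35);print("spice",P[k].mean(0).round(1),k.sum())
```

```text
24.1167 [449.23586715 -61.20207027 187.21551559] [ 3.14137513e+00 -2.22604169e-04  6.68219884e-01]
[314.48529876 247.98772755]
6545 ((449.41925048828125, -59.710208892822266), (59.82925033569336, 60.8827018737793), 38.62464904785156) [450.50441276 -58.75120066 100.34024173]
spice [538.4 212.6 121.5] 305
```

View pics/w10.png

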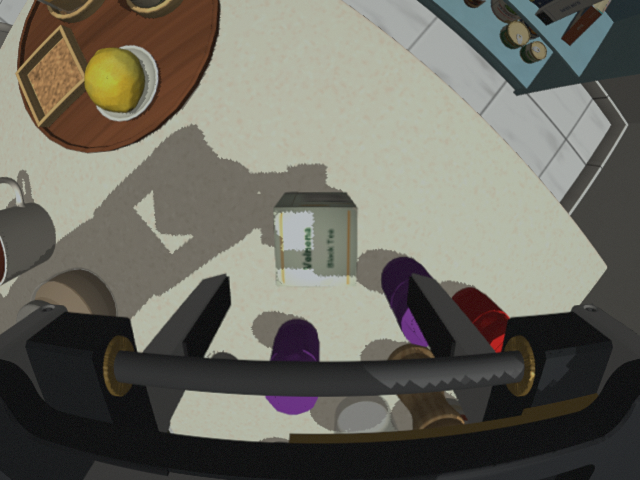

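The box at (316,240) is square with the jaws, and the purple jar at (405,295) is clear of the right finger. Descending and gripping.

Request:
jog_arm:
  rows: [0.05, 0.15, -1, 0, 0, 0.006, 0, 0, 0, -2.5, 0, 0, 0, 0, 0, 0, -2.5, 0, 0, 0, 0, 0, 0, -2.5, 0, 0, 0, 0, 0, 0, -2.5, 0, 0, 0, 0, 0, 0, -1.5, 0, 0, 0, 0, 0, 0, -0.6, 0, 0, 0, 0, 0, 0, 0, 0, 0, 0, 0, 0, 0, 0, 0, 0, 0, 1, 0, 0, 0, 0, 0, 0, 1, 0, 0, 0, 0, 0, 0, 1, 0, 0, 0, 0, 0, 0, 1, 0, 0, 0, 0, 0, 0, 1, 0, 0, 0, 0, 0, 0, 1, 0, 0, 0, 0, 0, 0, 1, 0, 0, 0, 0, 0, 0, 1]
  newtons: 15

```text
clock: 25.55
eef_pos: [450.3, -58.5, 56.5]
eef_rot: [3.141, -0.0, 0.678]
wrist_force: [-2.1, 2.5, 6.8]
finger_gap: 63.4
finger_force: 15.0
```

Request:
jog_arm:
  rows: [0, 0, 1, 0, 0, 0, 1, 0, 0, 2, 0, 0, 0, 1, 0, 0, 3, 0, 0, 0, 1, 0, 0, 3, 0, 0, 0, 1, 0, 0, 2, 0, 0, 0, 1, -0.2, 1.6, 0, 0, 0, 0.03, 1, -0.45, 3.2, 0, 0, 0, 0.055, 1, -0.45, 3.2, 0, 0, 0, 0.055, 1, -0.45, 3.2, 0, 0, 0, 0.055, 1, -0.45, 3.2, 0, 0, 0, 0.055, 1, -0.45, 3.2, 0, 0, 0, 0.055, 1, -0.45, 3.2, 0, 0, 0, 0.055, 1, -0.45, 3.2, 0, 0, 0, 0.055, 1, -0.45, 3.2, 0, 0, 0, 0.055, 1, -0.45, 3.2, 0, 0, 0, 0.03, 1, -0.2, 2, 0, 0, 0, 0.03, 1, 0, 0, 0, 0, 0, 0, 1, 0, 0, 0, 0, 0, 0, 1]

```text
clock: 27.05
eef_pos: [405.2, 266.0, 166.3]
eef_rot: [-3.142, 0.0, 1.209]
wrist_force: [0.1, -0.5, -1.3]
finger_gap: 63.2
finger_force: 15.0
```

Request:
jog_arm:
  rows: [0, 0, -2, 0, 0, 0, 1, 0, 0, -2.5, 0, 0, 0, 1, 0, 0, -1.5, 0, 0, 0, 1, 0, 0, -0.5, 0, 0, 0, 1, 0, 0, 0, 0, 0, 0, 1]

```text
clock: 27.47
eef_pos: [405.4, 264.5, 100.5]
eef_rot: [-3.14, 0.001, 1.206]
wrist_force: [0.6, -0.3, -1.1]
finger_gap: 63.6
finger_force: 15.0
```

Run:
```python
from h import *
s=manip.read_state();print(s["eef_pos"],s["eef_rot"],s["wrist_force"])
p,d=manip.camera("wrist");q,d=manip.camera("scene")
cv2.imwrite("pics/w11.png",np.hstack([cv2.resize(p,(400,300)),cv2.resize(q[210:360,160:360],(400,300))]))
```

```text
[405.3709878  264.46225326 100.52021762] [-3.14046009e+00  1.46717072e-03  1.20636710e+00] [ 0.58154537 -0.25589772 -1.08467369]
```

View pics/w11.png

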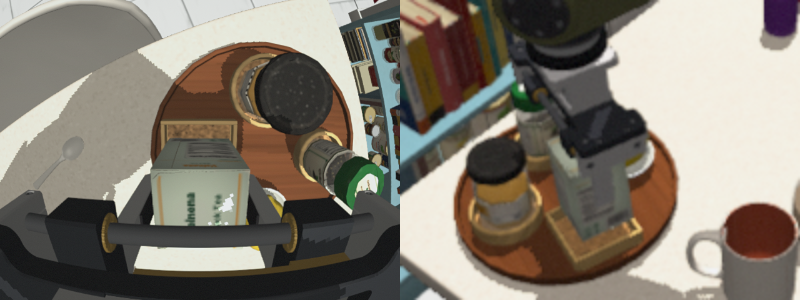

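The box is square over the well: well edges are at columns 162–238 and the box at 153–248, centred. The honey and spice jars stand upright in their rings. Lowering the box.

Request:
jog_arm:
  rows: [0, 0.12, -0.5, 0, 0, 0, 1, 0, 0, -0.5, 0, 0, 0, 1, 0, 0, -0.5, 0, 0, 0, 1, 0, 0, -0.4, 0, 0, 0, 1, 0, 0, -0.3, 0, 0, 0, 1, 0, 0, -0.2, 0, 0, 0, 1, 0, 0, 0, 0, 0, 0, 1]

```text
clock: 28.15
eef_pos: [405.4, 266.6, 76.6]
eef_rot: [-3.141, 0.001, 1.208]
wrist_force: [-0.1, 0.4, -1.5]
finger_gap: 63.2
finger_force: 15.0
```

Request:
jog_arm:
  rows: [0, 0, -0.15, 0, 0, 0, 1, 0, 0, -0.1, 0, 0, 0, 1, 0, 0, -0.1, 0, 0, 0, 1, 0, 0, 0, 0, 0, 0, 1]

```text
clock: 28.48
eef_pos: [405.6, 266.7, 73.6]
eef_rot: [3.141, -0.0, 1.208]
wrist_force: [0.1, -0.8, -0.5]
finger_gap: 62.9
finger_force: 15.0
```

Request:
jog_arm:
  rows: [0, 0, -0.1, 0, 0, 0, 1, 0, 0, 0, 0, 0, 0, 1]

```text
clock: 28.65
eef_pos: [405.7, 266.8, 73.4]
eef_rot: [3.141, -0.0, 1.208]
wrist_force: [-4.0, -2.2, 12.0]
finger_gap: 63.5
finger_force: 15.0
```

Seated at the expected height. Releasing, rising and retreating for a last look.

Request:
jog_arm:
  rows: [0, 0, 0.05, 0, 0, 0, 1, 0, 0, 0, 0, 0, 0, 0.28, 0, 0, 0, 0, 0, 0, 0.15, 0, 0, 0, 0, 0, 0, 0, 0, 0, 0, 0, 0, 0, 0, 0, 0, 1.5, 0, 0, 0, 0, 0, 0, 3.5, 0, 0, 0, 0, 0, 0, 3.5, 0, 0, 0, 0, 0, 0, 3.5, 0, 0, 0, 0, 0, 0, 3, 0, 0, 0, 0, 0, -3, 0, 0, 0, 0, 0, 0, -4, 0, 0, 0, 0, 0, 0, -4, 0, 0, 0, 0, 0, 0, -4, 0, 0, 0, 0, 0, 0, -4, 0, 0, 0, 0, 0, 0, 0, 0, 0, 0, 0, 0]

```text
clock: 29.98
eef_pos: [405.4, 71.7, 223.2]
eef_rot: [3.141, 0.001, 1.203]
wrist_force: [0.2, 0.1, -0.6]
finger_gap: 94.0
finger_force: 0.0
```

Run:
```python
from h import *
s=manip.read_state();print(s["clock"],s["eef_pos"],s["wrist_force"])
q,d=manip.camera("scene");t,d=manip.camera("top");P=pts("top",d);Z=P[...,2]
cv2.imwrite("pics/fin.png",np.hstack([cv2.resize(q[190:360,160:360],(470,400)),cv2.resize(t[180:310,160:265],(323,400))]))
for n,c,lo,hi in[("honey",(500,308),95,130),("spice",(542,214),100,135),("box",(405,266),95,130),("lemon",(448,172),50,90)]:
    k=(Z>lo)&(Z<hi)&(np.hypot(P[...,0]-c[0],P[...,1]-c[1])<48);print(n,P[k].mean(0).round(1),Z[k].std().round(1),k.sum())
```

```text
29.9833 [405.43575163  71.71637203 223.15891517] [ 0.18752421  0.08739583 -0.62991526]
honey [498.6 307.  110.3] 3.1 551
spice [538.5 212.6 121.7] 5.3 307
box [405.1 263.3 116.4] 4.4 680
lemon [464.1 177.5  68. ] 7.2 137
```

View pics/fin.png

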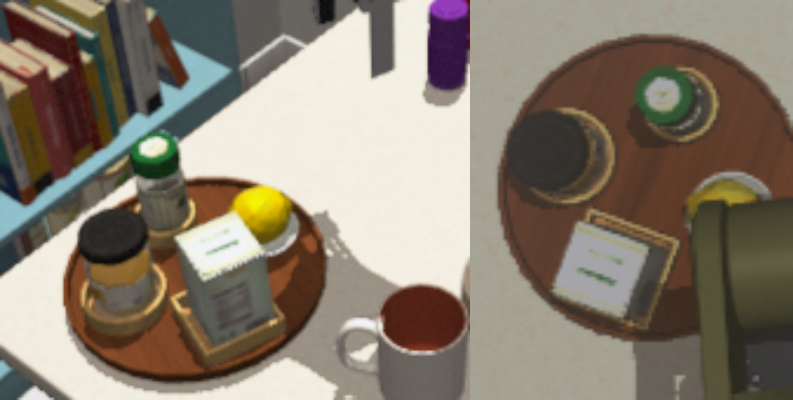

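Everything appears seated: box (225,290), honey jar (120,270), spice jar (160,190), lemon (262,212). I'll check the box and jar tops for tilt before handing in.

Run:
```python
from h import *
t,d=manip.camera("top");P=pts("top",d);Z=P[...,2]
for n,c,lo,hi,r in[("honey",(499,307),105,125,25),("spice",(539,213),116,135,17),("box",(405,264),110,130,26)]:
    k=(Z>lo)&(Z<hi)&(np.hypot(P[...,0]-c[0],P[...,1]-c[1])<r);w=P[k];s=np.linalg.lstsq(np.c_[w[:,:2]-c,np.ones(len(w))],w[:,2],rcond=None)[0];print(n,"slope",np.degrees(s[:2]).round(1),"z",s[2].round(1),k.sum())
```

```text
honey slope [1.4 0.5] z 110.6 330
spice slope [-0.3  2.9] z 123.7 155
box slope [-0.3  0.9] z 117.4 367
```

```bash
python3 -c "
from cell import manip; print(manip.sign_off())"
```

```text
the job is handed in; nothing more can be done
None
```

I handed the job in at about 30 s, with the tea box, honey jar, spice jar and lemon each set down in its own holder and the box and jars upright; I kept clear of the pepper mill, the striped mug and the look-alikes.

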